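# Level the display shelf on the sideboard

## Task

Level the small display shelf: lay the yellow spirit level lengthwise on the shelf's brass strip and let go of it, then turn the black knob of the levelling foot until the bubble sits centred between the two black lines. Then press down on top of the level with about 10 N to seat the shelf, and finish still pressing, with the level flat on the strip and the bubble centred. Leave the vase, the book and the candle alone.

Things in the scene. Friction and masses are not known exactly. Their poses are not given: they have to be found in the camera images.
- level: yellow spirit level, black ends: loose bar 220 x 30 x 40 mm (own x, y, z), 0.35 kg, starts on the table; origin at the centre of its underside. Flat top with a green vial in the middle: white bubble 14 mm long, two black lines with 20 mm between their inner edges. Grip it across its 30 mm width; press anywhere on its top; it may lie either way round.
- bubble (a joint): offset of the bubble from the middle of the vial, in m along the level's own +x (0 = centred, limits +-0.040). The bubble runs to the higher end: 10 mm for each 0.01 rad of slope; it settles within 1 s. It means something only while the level stands still.
- strip (a point): centre of the brass strip, 240 mm (this point's y) x 44 mm (x), flush in the upper face of the brown wooden shelf board; z is the board's normal, +y points along the board to the knob. Board 380 (y) x 160 (x) x 20 mm, its ends 240 mm towards +y and 140 mm towards -y from here, upper face 70 mm above the table when level. The knob end starts 0.009 to 0.026 rad too low.
- knob_grip (a point): grip point on the axis of the levelling foot's knob, 25 mm above the board, 200 mm from the strip's centre along its +y. Black ribbed upright cylinder, 46 mm across, 36 mm tall. Clockwise from above raises the knob end and moves the bubble 10 mm per rad towards the knob. Starts 0.9 to 2.6 rad short of level, can go 1.5 rad past, stays as left (0.12 N m). Site turns with it.
- shelf_board: the shelf board, which carries the knob; stiff under pressing. Origin on its pivot line over the fixed wooden foot, on its underside, 115 mm from the strip's centre towards -y; axes as the strip's.
- vase: blue ceramic vase 88 mm across, 100 mm tall, loose; origin at the centre of its underside. A bystander.
- book: red book lying flat, 116 x 156 x 28 mm, loose; origin at the centre of its underside. A bystander.
- candlestick: white candlestick with candle, foot 72 mm across, 110 mm tall, loose; origin at the centre of its underside. A bystander.

How it is judged:
By the outcome, as a careful person would: the job done as asked, in the order asked, and still so for the second after the job is handed in, while the arm keeps its last pose, push and grip.
It also fails if it takes over 72 s, if anything falls off the work surface, if the arm or the gripper's body presses on something with over 40 N, if the wrist force passes 120 N, or if a joint passes its speed limit or range.

## Robot

A 6-joint arm with a two-finger parallel gripper is mounted at the origin on the work surface. World frame = base frame: x ahead of the robot, y to its left, z up, the work surface at z = 0. Lengths are in mm, angles in rad, forces in N, time in s.
With the tool pointing down it reaches from about 350 to 975 mm from the base axis. Payload 7.1 kg.
Tool frame: the origin (TCP) lies between the finger pads; the fingertips stand 17 mm ahead of it and the grasp point (between the pads) lies 2 mm behind it; z points along the fingers, y is the line along which they close (so a half turn about z gives the same grasp; the last joint's range is limited). The gripper opens to 88 mm and grips with 3 to 60 N. Pads are 20 mm wide; open, the fingers measure 115 mm over their backs; the gripper's body (75 mm by 178 mm) begins 61 mm behind the grasp point.
Start: joints at [-1.322, 0.423, 1.63, -0, 1.089, -0.019], TCP at [165.4, -602.7, 239.675] pointing down, gripper open.
Joint ranges: [-3, 3], [-0.9, 2.11], [0.09, 2.58], [-1.31, 4.45], [0.11, 2.69], [-2.54, 2.54]. Speed limits (rad/s): [2.39, 2.39, 3.01, 3.14, 3.14, 3.14].

## Interface

Orientations are given as a rotation vector (axis times angle).
In Python, from workcell import ctrl gives the robot as it stands.
- The arm moves only by the shell command python3 jog.py 'ROWS' [OPENING]. ROWS is a JSON list of rows, 1 to 5 of them, each of 6 numbers: dx, dy, dz in mm, then a rotation vector rx, ry, rz in rad; each row shifts and turns the commanded pose from where the row before left it, along the tool's axes as they then stand; what a row does not reach is not made up. A row lasts 1/12 s, in which the tool goes at most 41.7 mm and 0.125 rad, less where a joint would pass 70% of its speed; a pose out of reach is approached as far as the arm can. OPENING is the finger opening in mm, set as the command begins (- or left out keeps the last). The fingers move at their own pace and stop on an object; the grip force is fixed at half the most. Time passes only in rows, so rows that do not move let the fingers close. It prints the time, the measured TCP pose, the force, the opening and the grip force at its end.
- ctrl.get_obs(): the state, without advancing time (a new reading comes with each control period).
- ctrl.get_image(name): name is "scene" or "top" or "wrist"; returns a dict with "img" (400x640x3 uint8, red, green, blue), "fx", "fy", "cx", "cy" (pixels), "k1" (the pictures are not rectified: a ray, as slopes to the right and down, at radius r is drawn at 1 + k1 r^2 times it, then the intrinsics apply), "R" (3x3) and "t" (3): a world point X has camera coordinates R X + t. Camera axes: x right, y down, z forward; pixel columns grow to the right and rows downward; lengths in mm; the calibration is good to about 2 mm. A picture is of the moment at which its call begins. There is no depth.
- ctrl.close_job(): hands the job in; it is judged then, once.
The state is a dict: "t": time; "qpos": joint angles; "qvel": joint speeds; "joint_torque": joint torques, N m; "ee_pos": TCP position; "orientation": TCP orientation; "ft_force": force on the tool from outside, world axes, zero at the start; "moment": the same for the moment, N m; "width": finger opening in mm; "grasp_force": force on a finger pad.
Only numpy, scipy, OpenCV 4.12 (cv2) and the standard library are available. Lean on these libraries where they do the work, as an engineer would, in place of code of your own. Each camera call takes 0.05 s, during which the arm holds its last target. There are 200 camera calls.

## Working session

There is one attempt and no reset: what is moved stays moved. The work goes in short steps, Python scripts to look and compute and a shell command to move; the robot and the scene stay as the last step left them, time stands still between calls to the robot, and variables do not carry over. Pictures are saved under pics/ and viewed, at most 10 in all, crops included, and the job is handed in when it is done.

```bash
ls; mkdir -p pics; python3 - <<'E'
from workcell import ctrl
import cv2
for n in("scene","top"):
    d=ctrl.get_image(n); cv2.imwrite(f"pics/{n}0.png",d["img"][...,::-1]); print(n,d["fx"],d["cx"],d["cy"],d["k1"],d["R"],d["t"])
o=ctrl.get_obs();print(o)
E
```

```text
jog.py
pics
workcell.py
scene 454.5854478250251 316.4469962959054 193.82476903668947 -0.06378953687639159 [[-0.52577261  0.85062316  0.00184459]
 [ 0.6451083   0.40015484 -0.65093116]
 [-0.55443525 -0.34105181 -0.75913452]] [ 304.99500899 -269.316603   1841.68471788]
top 459.1263530401534 307.4904117541941 208.3376239951684 -0.08330716883200824 [[-0.02712256 -0.99946424 -0.01831916]
 [-0.99038812  0.02935371 -0.13516558]
 [ 0.1356309   0.01447704 -0.99065366]] [1.06041520e-01 5.52738730e+02 1.23199955e+03]
{'t': 0.1, 'qpos': array([-1.32199624e+00,  4.23759863e-01,  1.63058611e+00, -7.12209761e-07,
        1.08857808e+00, -1.89831444e-02]), 'qvel': array([ 6.21302675e-05, -8.36864334e-04, -2.65818331e-03,  1.36454359e-03,
       -1.34001972e-03, -2.03281529e-04]), 'joint_torque': array([ 1.23273608e-04, -5.45615566e+01, -2.74323589e+01,  6.45129033e-02,
        1.87739369e-02, -2.01351281e-05]), 'ee_pos': array([ 165.292905  , -602.26926871,  238.99304407]), 'orientation': array([-3.11216430e+00, -4.19201222e-01,  2.40669058e-04]), 'ft_force': array([-0.78111831,  0.60958778, -0.21654052]), 'moment': array([ 0.00083979,  0.05504857, -0.0300964 ]), 'grasp_force': 0.0, 'width': 87.60871948509987}
```

View pics/top0.png

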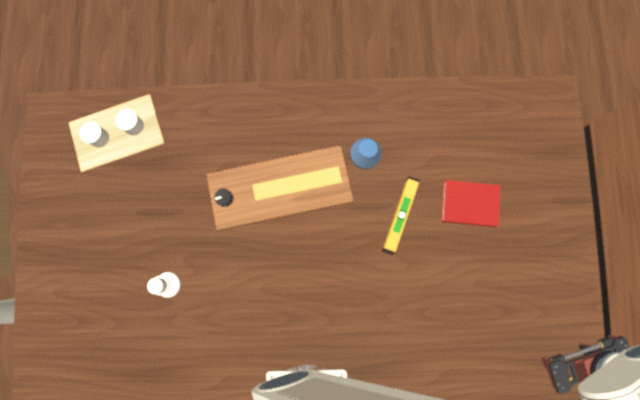

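View pics/scene0.png

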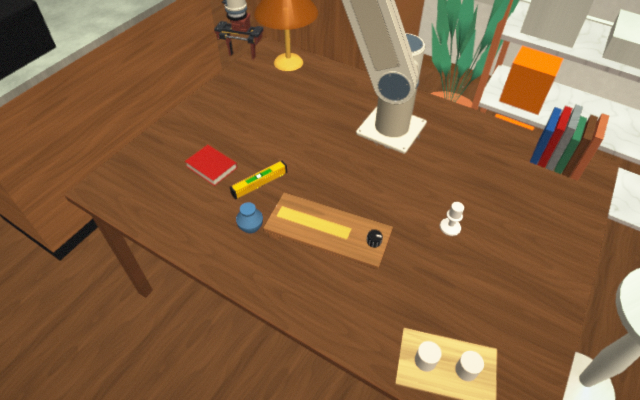

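The top view shows the shelf with its strip running from (253,190) to (341,176) and the knob at (223,197). The level lies from (415,181) to (390,250), with the vase at (366,152), the book at (471,203) and the candle at (165,285). The scene view shows the same layout.

```bash
cat > h.py <<'E'
import numpy as np, cv2
from workcell import ctrl
def ray(d,uv):
    K=np.array([[d["fx"],0,d["cx"]],[0,d["fy"],d["cy"]],[0,0,1.]])
    n=cv2.undistortPoints(np.float64(uv).reshape(-1,1,2),K,np.array([d["k1"],0,0,0.])).reshape(-1,2)
    R=np.array(d["R"]);t=np.array(d["t"])
    return -R.T@t, np.c_[n,np.ones(len(n))]@R
def plane(d,uv,z):
    C,v=ray(d,uv); return C+v*((z-C[2])/v[:,2])[:,None]
def proj(d,X):
    R=np.array(d["R"]);t=np.array(d["t"]);K=np.array([[d["fx"],0,d["cx"]],[0,d["fy"],d["cy"]],[0,0,1.]])
    return cv2.projectPoints(np.float64(X).reshape(-1,1,3),cv2.Rodrigues(R)[0],t,K,np.array([d["k1"],0,0,0.]))[0].reshape(-1,2)
def tri(d1,u1,d2,u2):
    C1,v1=ray(d1,u1);C2,v2=ray(d2,u2);out=[]
    for a,b in zip(v1,v2):
        s=np.linalg.lstsq(np.c_[a,-b],C2-C1,rcond=None)[0]; p=C1+a*s[0];q=C2+b*s[1]; out.append([*((p+q)/2),np.linalg.norm(p-q)])
    return np.array(out)
def comps(m,amin=60):
    c,_=cv2.findContours(m.astype(np.uint8)*255,cv2.RETR_EXTERNAL,cv2.CHAIN_APPROX_NONE)
    return [k for k in c if cv2.contourArea(k)>amin]
def hsv(d): return cv2.cvtColor(d["img"],cv2.COLOR_RGB2HSV)
E
python3 - <<'E'
from h import *
np.set_printoptions(precision=1,suppress=True)
D={n:ctrl.get_image(n) for n in("top","scene")}
for n,d in D.items():
    H=hsv(d); print(n,"cam",-np.array(d["R"]).T@d["t"])
    m=(H[...,0]>18)&(H[...,0]<34)&(H[...,1]>110)&(H[...,2]>140)
    for c in comps(m):
        r=cv2.minAreaRect(c); b=cv2.boxPoints(r)
        for z in(40,65): print(n,z,'px',np.array(r[0]),'P',plane(d,b,z)[:,:2].ravel(),'c',plane(d,[r[0]],z)[0])
    k=(H[...,2]<45)
    for c in comps(k,25):
        r=cv2.minAreaRect(c); 
        if r[1][0]<40 and r[1][1]<40: print(n,'blk',np.array(r[0]),np.array(r[1]),plane(d,[r[0]],40)[0],plane(d,[r[0]],95)[0])
E
```

```text
top cam [ 380.3  -34.  1295.2]
top 40 px [401.2 214.7] P [ 437.1 -218.5  631.1 -295.9  618.3 -329.   424.7 -251. ] c [ 526.8 -273.    40. ]
top 65 px [401.2 214.7] P [ 435.9 -214.8  626.1 -290.7  613.6 -323.1  423.8 -246.6] c [ 523.9 -268.3   65. ]
top 40 px [296.6 182.9] P [ 625.7  139.5  670.8 -105.4  623.1 -113.4  578.4  130.1] c [624.4  12.8  40. ]
top 65 px [296.6 182.9] P [ 620.8  136.1  665.  -104.   618.3 -111.9  574.4  126.8] c [619.5  11.8  65. ]
scene cam [1355.2  476.4 1222.2]
scene 40 px [448.5 366.7] P [930.6 440.7 777.  404.7 696.2 669.7 852.  685.8] c [816.1 551.7  40. ]
scene 65 px [448.5 366.7] P [939.6 441.4 789.3 406.2 710.2 665.6 862.7 681.4] c [827.5 550.1  65. ]
scene 40 px [313.7 222. ] P [ 643.6 -116.1  597.1 -133.3  556.   116.   601.4  127.6] c [599.3   1.1  40. ]
scene 65 px [313.7 222. ] P [ 658.6 -103.5  613.2 -120.4  572.9  123.6  617.4  135. ] c [615.3  11.2  65. ]
scene 40 px [259.4 178.8] P [ 614.4 -329.5  419.8 -250.1  460.8 -194.1  648.8 -274.1] c [ 538.5 -262.5   40. ]
scene 65 px [259.4 178.8] P [ 630.1 -312.4  439.6 -234.7  479.7 -179.9  663.8 -258.2] c [ 555.7 -246.8   65. ]
scene 40 px [291.8  52.1] P [ -51.  -623.1 -354.6 -762.2 -353.2 -609.5  -56.4 -488.2] c [-196.  -616.4   40. ]
scene 65 px [291.8  52.1] P [ -21.2 -599.9 -318.5 -736.  -317.  -586.6  -26.5 -467.8] c [-163.2 -593.3   65. ]
scene blk [373.3 237.9] [11.7 15.1] [553.4 195.2  40. ] [590.7 208.3  95. ]
```

```bash
cat >> h.py <<'E'
from scipy.spatial.transform import Rotation as Ro
def delta(P,yang):
    "tool-axes shift to world point P, then rz to bring tool y to yang (deg)"
    o=ctrl.get_obs(); M=Ro.from_rotvec(o["orientation"]).as_matrix()
    y=np.degrees(np.arctan2(M[1,1],M[0,1])); e=(yang-y+180)%360-180
    print("t %.1f"%o["t"],"ee",o["ee_pos"].round(1),"yang %.1f"%y,"tilt",(M[:,2]).round(3),"q6 %.2f"%o["qpos"][5],"shift",(M.T@(np.array(P)-o["ee_pos"])).round(1),"rz %.3f"%-np.radians(e))
E
python3 - <<'E'
from h import *
np.set_printoptions(precision=1,suppress=True)
D={n:ctrl.get_image(n) for n in("top","scene")}; G={}
for n,d in D.items():
    H=hsv(d)
    m=(H[...,0]>40)&(H[...,0]<80)&(H[...,1]>120)&(H[...,2]>60)
    if n=="scene": m[:100]=0; m[:,400:]=0
    c=np.vstack(comps(m,10)); r=cv2.minAreaRect(c); b=cv2.boxPoints(r); G[n]=r[0]
    print(n,r,plane(d,[r[0]],40)[0],plane(d,b,40)[:,:2].ravel())
print(tri(D["top"],[G["top"]],D["scene"],[G["scene"]]))
print(tri(D["top"],[[296.6,182.9]],D["scene"],[[313.7,222]]))
delta([527,-272,150],-111.7)
E
```

```text
top ((401.5000305175781, 214.50001525878906), (6.324554920196533, 35.417503356933594), 18.434947967529297) [ 527.4 -274.    40. ] [ 484.5 -248.   576.8 -283.9  570.7 -300.3  478.5 -264.2]
scene ((258.1000061035156, 175.6999969482422), (3.130495071411133, 26.385601043701172), 63.43495178222656) [ 528.8 -275.3   40. ] [ 569.5 -299.9  478.9 -262.7  487.5 -250.3  577.5 -287.6]
[[ 527.9 -275.    39.1    1.8]]
[[618.4  12.3  69.5   1.6]]
t 0.3 ee [ 165.4 -602.5  239.4] yang -74.7 tilt [-0.  0. -1.] q6 -0.02 shift [ 436.2 -223.    89.5] rz 0.647
```

The two views agree: the level's top centre is at (528,-275,39) and the strip centre at (618,12,69.5). Both heights match what was given.

```bash
A='[[31,-16,0,0,0,0.045],[31,-16,0,0,0,0],[31,-16,0,0,0,0],[31,-16,0,0,0,0],[31,-16,0,0,0,0]]'
python3 jog.py '[[31,-16,0,0,0,0],[31,-16,0,0,0,0],[31,-16,0,0,0,0],[31,-16,0,0,0,0],[31,-16,0,0,0,0]]' 88
python3 jog.py '[[31,-16,0,0,0,0],[31,-16,0,0,0,0],[31,-16,0,0,0,0],[31,-16,0,0,0,0],[31,-16,0,0,0,0]]'
python3 jog.py '[[31,-16,0,0,0,0],[31,-16,0,0,0,0],[31,-16,0,0,0,0],[31,-16,0,0,0,0]]'
python3 jog.py '[[0,0,0,0,0,0.12],[0,0,0,0,0,0.12],[0,0,0,0,0,0.12],[0,0,0,0,0,0.12],[0,0,0,0,0,0.12]]'
python3 jog.py '[[0,0,0,0,0,0.047],[0,0,0,0,0,0]]'
python3 - <<'E'
from h import *
delta([528,-275,22],-111.6)
d=ctrl.get_image("wrist"); cv2.imwrite("pics/w0.png",d["img"][...,::-1])
print(proj(d,[[528,-275,40]]),-np.array(d["R"]).T@d["t"])
E
```

```text
t: 0.72
ee_pos: [294.6, -483.4, 239.7]
orientation: [3.114, 0.419, 0.0]
ft_force: [0.4, -0.5, 0.9]
width: 87.9
grasp_force: 0.0
t: 1.13
ee_pos: [423.1, -365.0, 239.8]
orientation: [3.113, 0.419, 0.0]
ft_force: [0.8, -0.2, -0.2]
width: 88.0
grasp_force: 0.0
t: 1.47
ee_pos: [525.7, -270.4, 239.7]
orientation: [3.113, 0.419, 0.0]
ft_force: [-0.1, -0.3, 0.1]
width: 87.8
grasp_force: 0.0
t: 1.88
ee_pos: [524.7, -271.6, 239.6]
orientation: [-3.097, 0.528, 0.0]
ft_force: [-0.4, 0.3, 0.1]
width: 87.8
grasp_force: 0.0
t: 2.05
ee_pos: [524.6, -271.8, 239.6]
orientation: [-3.085, 0.594, 0.0]
ft_force: [0.7, 0.2, 0.1]
width: 87.6
grasp_force: 0.0
t 2.0 ee [ 524.6 -271.8  239.6] yang -111.8 tilt [-0.  0. -1.] q6 1.45 shift [  4.4   1.8 217.6] rz -0.004
[[322.3973883  174.66176955]] [ 589.57140726 -297.81425978  385.99568876]
```

View pics/w0.png

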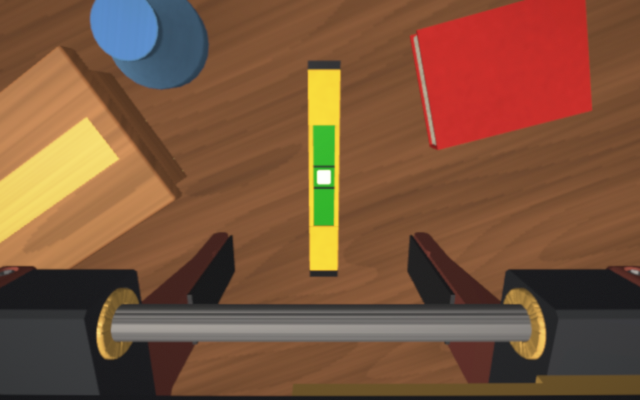

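The wrist view shows the level's vial centre at (324,176), within 2 px of its predicted position. The bar is parallel to tool x and sits between the fingers, clear of the book and vase. I'll descend and grip.

```bash
python3 jog.py '[[4,1,40,0,0,0],[0,0,40,0,0,0],[0,0,40,0,0,0],[0,0,40,0,0,0],[0,0,30,0,0,0]]'
python3 jog.py '[[0,0,17,0,0,0],[0,0,10,0,0,0],[0,0,0,0,0,0]]'
python3 jog.py '[[0,0,0,0,0,0],[0,0,0,0,0,0],[0,0,0,0,0,0],[0,0,0,0,0,0],[0,0,0,0,0,0]]' 10
python3 jog.py '[[0,0,0,0,0,0],[0,0,0,0,0,0],[0,0,0,0,0,0]]'
python3 jog.py '[[0,0,-30,0,0,0],[0,0,-35,0,0,0],[0,0,-35,0,0,0],[0,0,-30,0,0,0],[0,0,0,0,0,0]]'
python3 - <<'E'
from h import *
delta([618.4,12.3,160],10.4)
E
```

```text
t: 2.52
ee_pos: [526.9, -273.7, 46.8]
orientation: [-3.085, 0.589, 0.003]
ft_force: [-0.4, -0.3, -0.8]
width: 88.1
grasp_force: 0.0
t: 2.77
ee_pos: [526.8, -273.6, 20.5]
orientation: [-3.085, 0.59, 0.005]
ft_force: [-0.4, -0.3, -0.4]
width: 87.4
grasp_force: 0.0
t: 3.18
ee_pos: [528.6, -274.6, 23.8]
orientation: [3.085, -0.592, 0.003]
ft_force: [0.3, -0.2, 0.4]
width: 57.6
grasp_force: 0.0
t: 3.43
ee_pos: [528.1, -274.3, 22.9]
orientation: [3.085, -0.592, 0.0]
ft_force: [-0.3, 0.7, -0.2]
width: 37.8
grasp_force: 0.0
t: 3.85
ee_pos: [531.2, -276.0, 158.8]
orientation: [3.082, -0.591, 0.015]
ft_force: [0.8, -0.7, -0.6]
width: 10.5
grasp_force: 0.0
t 3.9 ee [ 531.2 -276.   158.8] yang -111.7 tilt [ 0.009 -0.005 -1.   ] q6 1.45 shift [ -25.7 -300.1   -1.8] rz -2.131
```

The fingers close at only about 75 mm/s, so I lifted before they had gripped. I'll reopen and check whether the level moved.

```bash
python3 jog.py '[[0,0,-20,0,0,0],[0,0,-20,0,0,0],[0,0,-20,0,0,0],[0,0,-20,0,0,0],[0,0,0,0,0,0]]' 60
python3 jog.py '[[0,0,0,0,0,0],[0,0,0,0,0,0],[0,0,0,0,0,0]]'
python3 - <<'E'
from h import *
d=ctrl.get_image("wrist"); cv2.imwrite("pics/w1.png",d["img"][...,::-1])
H=hsv(d)
def rect(m): return cv2.minAreaRect(np.vstack(comps(m,30)))
m=(H[...,0]>40)&(H[...,0]<80)&(H[...,1]>120)&(H[...,2]>60)
r=rect(m);b=plane(d,cv2.boxPoints(r),40); print(r,plane(d,[r[0]],40)[0],b[:,:2].round(1)); delta([*plane(d,[r[0]],40)[0][:2],22],-111.6)
E
```

```text
t: 4.27
ee_pos: [529.7, -275.2, 236.0]
orientation: [3.084, -0.592, 0.009]
ft_force: [0.6, -0.4, 1.0]
width: 40.2
grasp_force: 0.0
t: 4.52
ee_pos: [527.2, -273.8, 231.0]
orientation: [-3.084, 0.592, 0.004]
ft_force: [0.8, 0.2, 1.0]
width: 58.6
grasp_force: 0.0
((322.5, 179.5), (101.0, 21.0), 90.0) [ 527.09503067 -275.64961473   40.        ] [[ 576.4 -284.4]
 [ 569.  -303. ]
 [ 473.9 -266.2]
 [ 481.9 -246.1]]
t 4.6 ee [ 527.3 -273.8  231.1] yang -111.7 tilt [-0.002  0.001 -1.   ] q6 1.45 shift [  1.1   1.8 209. ] rz -0.002
```

View pics/w1.png

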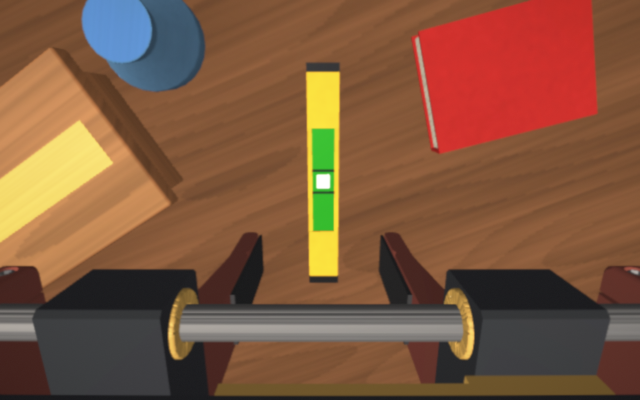

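The level, centred at pixel (322,180), is unmoved and straight, so I'll try again and wait long enough for the fingers to close.

```bash
python3 jog.py '[[1,2,40,0,0,0],[0,0,40,0,0,0],[0,0,40,0,0,0],[0,0,40,0,0,0],[0,0,30,0,0,0]]'
python3 jog.py '[[0,0,12,0,0,0],[0,0,7,0,0,0],[0,0,0,0,0,0]]'
python3 jog.py '[[0,0,0,0,0,0],[0,0,0,0,0,0],[0,0,0,0,0,0],[0,0,0,0,0,0],[0,0,0,0,0,0]]' 10
python3 jog.py '[[0,0,0,0,0,0],[0,0,0,0,0,0],[0,0,0,0,0,0]]'
```

```text
t: 4.98
ee_pos: [526.3, -275.4, 38.7]
orientation: [-3.084, 0.592, 0.006]
ft_force: [0.1, -0.6, -0.4]
width: 60.0
grasp_force: 0.0
t: 5.23
ee_pos: [527.6, -276.2, 22.5]
orientation: [-3.085, 0.592, 0.003]
ft_force: [-0.4, 0.9, 1.1]
width: 59.8
grasp_force: 0.0
t: 5.65
ee_pos: [528.8, -276.8, 24.8]
orientation: [3.085, -0.592, 0.003]
ft_force: [2.7, 5.5, 4.2]
width: 30.0
grasp_force: 3.8
t: 5.9
ee_pos: [528.8, -276.7, 24.8]
orientation: [3.085, -0.591, 0.002]
ft_force: [-0.9, 0.7, 6.6]
width: 30.0
grasp_force: 30.0
```

```bash
python3 jog.py '[[0,0,-20,0,0,0],[0,0,-35,0,0,0],[0,0,-35,0,0,0],[0,0,-35,0,0,0],[0,0,-20,0,0,0]]'
python3 jog.py '[[-3,-37,0,0,0,0],[-3,-37,0,0,0,0],[-3,-37,0,0,0,0],[-3,-37,0,0,0,0],[-3,-37,0,0,0,0]]'
python3 jog.py '[[-4,-38,0,0,0,0],[-4,-38,0,0,0,0],[-4,-38,0,0,0,0],[0,0,0,0,0,-0.1]]'
python3 jog.py '[[0,0,0,0,0,-0.12],[0,0,0,0,0,-0.12],[0,0,0,0,0,-0.12],[0,0,0,0,0,-0.12],[0,0,0,0,0,-0.12]]'
python3 jog.py '[[0,0,0,0,0,-0.12],[0,0,0,0,0,-0.12],[0,0,0,0,0,-0.12],[0,0,0,0,0,-0.12],[0,0,0,0,0,-0.12]]'
python3 jog.py '[[0,0,0,0,0,-0.12],[0,0,0,0,0,-0.12],[0,0,0,0,0,-0.12],[0,0,0,0,0,-0.12],[0,0,0,0,0,-0.12]]'
python3 jog.py '[[0,0,0,0,0,-0.12],[0,0,0,0,0,-0.11],[0,0,0,0,0,0],[0,0,0,0,0,0]]'
python3 - <<'E'
from h import *
np.set_printoptions(precision=1,suppress=True)
delta([618.4,12.3,92],10.4)
d=ctrl.get_image("wrist"); cv2.imwrite("pics/w2.png",d["img"][...,::-1])
E
```

```text
t: 6.32
ee_pos: [529.0, -276.9, 172.2]
orientation: [3.084, -0.592, 0.005]
ft_force: [0.1, -1.2, -3.2]
width: 30.1
grasp_force: 30.0
t: 6.73
ee_pos: [582.4, -97.4, 168.5]
orientation: [-3.085, 0.593, 0.001]
ft_force: [0.4, -0.1, -4.1]
width: 29.4
grasp_force: 30.0
t: 7.07
ee_pos: [615.0, 17.3, 168.6]
orientation: [-3.11, 0.433, -0.001]
ft_force: [-0.5, -0.5, -3.3]
width: 30.0
grasp_force: 30.0
t: 7.48
ee_pos: [613.1, 11.4, 168.2]
orientation: [-3.099, -0.511, 0.002]
ft_force: [-0.4, 0.1, -3.2]
width: 29.7
grasp_force: 30.0
t: 7.9
ee_pos: [613.1, 11.3, 168.2]
orientation: [-2.81, -1.404, 0.002]
ft_force: [0.3, 0.5, -3.7]
width: 30.1
grasp_force: 30.0
t: 8.32
ee_pos: [613.1, 11.3, 168.2]
orientation: [-2.269, -2.171, 0.001]
ft_force: [-0.5, 0.3, -3.1]
width: 29.5
grasp_force: 30.0
t: 8.65
ee_pos: [613.3, 11.3, 168.3]
orientation: [-2.016, -2.408, 0.001]
ft_force: [0.8, -0.6, -3.4]
width: 29.7
grasp_force: 30.0
t 8.7 ee [613.3  11.3 168.3] yang 10.1 tilt [-0.  0. -1.] q6 -0.18 shift [ 0.1  5.3 76.3] rz -0.005
```

View pics/w2.png

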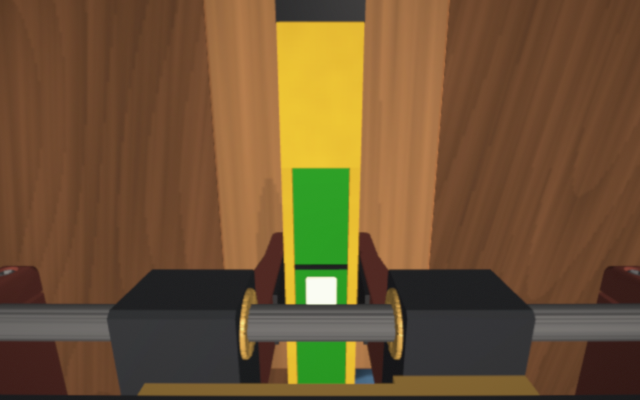

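The wrist view shows the bar at about col 321 and the board's centre line at about col 327. That is roughly 5 mm of +y correction and agrees with the top-view measurement. The knob lies up-image, along tool +x. I'll tilt the tool by the middle of the expected slope and lower gently.

```bash
python3 jog.py '[[0,5,0,0,-0.017,0],[0,0,30,0,0,0],[0,0,25,0,0,0],[0,0,14,0,0,0],[0,0,0,0,0,0]]'
python3 jog.py '[[0,0,2,0,0,0],[0,0,0,0,0,0],[0,0,0,0,0,0]]'
python3 jog.py '[[0,0,1,0,0,0],[0,0,0,0,0,0],[0,0,0,0,0,0]]'
python3 jog.py '[[0,0,1,0,0,0],[0,0,0,0,0,0],[0,0,0,0,0,0]]'
python3 - <<'E'
from h import *
delta([618.4,12.3,92],10.4)
E
```

```text
t: 9.12
ee_pos: [616.7, 11.1, 96.4]
orientation: [2.008, 2.404, -0.024]
ft_force: [-0.8, 0.4, -4.0]
width: 29.9
grasp_force: 30.0
t: 9.37
ee_pos: [620.0, 11.0, 99.0]
orientation: [2.004, 2.4, -0.015]
ft_force: [0.7, -0.1, -3.2]
width: 30.0
grasp_force: 30.0
t: 9.62
ee_pos: [619.3, 10.9, 97.4]
orientation: [2.004, 2.401, -0.016]
ft_force: [0.5, 0.1, -3.9]
width: 30.0
grasp_force: 30.0
t: 9.87
ee_pos: [618.9, 11.0, 95.7]
orientation: [2.004, 2.402, -0.017]
ft_force: [-0.2, -0.6, -3.5]
width: 30.0
grasp_force: 30.0
t 9.9 ee [618.9  11.   95.7] yang 10.3 tilt [ 0.003 -0.017 -1.   ] q6 -0.16 shift [ 1.5 -0.2  3.7] rz -0.002
```

```bash
for i in 1; do python3 jog.py '[[1,0,1,0,0,0],[0,0,0,0,0,0],[0,0,0,0,0,0]]' | grep -E "ee|ft"
python3 jog.py '[[0,0,1,0,0,0],[0,0,0,0,0,0],[0,0,0,0,0,0]]'| grep -E "ee|ft"
python3 jog.py '[[0,0,0.7,0,0,0],[0,0,0,0,0,0],[0,0,0,0,0,0]]'| grep -E "ee|ft"; done
```

```text
ee_pos: [618.7, 12.0, 94.6]
ft_force: [-0.4, -0.7, -3.4]
ee_pos: [618.7, 11.9, 93.6]
ft_force: [0.3, 0.6, -3.5]
ee_pos: [618.8, 11.9, 93.0]
ft_force: [0.4, 0.3, -2.2]
```

```bash
python3 jog.py '[[0,0,0.7,0,0,0],[0,0,0,0,0,0],[0,0,0,0,0,0]]'| grep -E "ee|ft"
python3 jog.py '[[0,0,0,0,0,0],[0,0,0,0,0,0],[0,0,0,0,0,0],[0,0,0,0,0,0]]' 70
python3 jog.py '[[0,0,-2,0,0,0],[0,0,-10,0,0,0],[0,0,-30,0,0,0],[0,0,-35,0,0,0],[0,0,-35,0,0,0]]'
python3 jog.py '[[0,0,-35,0,0.017,0],[0,0,-20,0,0,0],[0,0,0,0,0,0],[0,0,0,0,0,0]]'
python3 - <<'E'
from h import *
np.set_printoptions(precision=1,suppress=True)
delta([582,208,92],10.4)
d=ctrl.get_image("wrist"); cv2.imwrite("pics/w3.png",d["img"][...,::-1])
print(proj(d,[[582,208,110],[618.4,12.3,110]]))
E
```

```text
ee_pos: [618.9, 11.9, 92.9]
ft_force: [-3.1, -1.4, 5.3]
t: 11.2
ee_pos: [618.9, 11.9, 92.2]
orientation: [2.004, 2.402, -0.017]
ft_force: [1.6, 0.0, -0.3]
width: 52.9
grasp_force: 0.0
t: 11.62
ee_pos: [617.9, 13.8, 205.6]
orientation: [2.005, 2.403, -0.018]
ft_force: [0.2, 1.0, 0.3]
width: 70.2
grasp_force: 0.0
t: 11.95
ee_pos: [619.0, 14.3, 261.3]
orientation: [2.011, 2.41, 0.004]
ft_force: [0.2, 0.1, -0.9]
width: 69.9
grasp_force: 0.0
t 11.9 ee [619.   14.3 261.3] yang 10.3 tilt [ 0. -0. -1.] q6 -0.18 shift [197.3  -2.3 169.1] rz -0.002
[[318.6 -70.1]
 [319.7 192.7]]
```

View pics/w3.png

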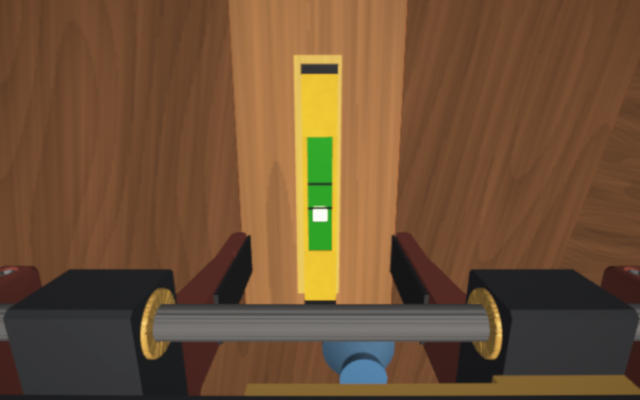

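The wrist view shows the level lying along the strip with its edges inside it. The vial centre is at row 195 and the bubble at (320,214). That is about 17 mm off towards −x, away from the knob, so it needs about 1.7 rad clockwise. Next I'll locate the knob.

```bash
python3 jog.py '[[26,0,0,0,0,0],[26,0,0,0,0,0],[26,0,0,0,0,0],[26,0,0,0,0,0],[26,0,0,0,0,0]]' 80
python3 jog.py '[[0,0,0,0,0,0],[0,0,0,0,0,0],[0,0,0,0,0,0]]' >/dev/null
python3 - <<'E'
from h import *
np.set_printoptions(precision=1,suppress=True)
delta([582,208,92],10.4)
d=ctrl.get_image("wrist"); cv2.imwrite("pics/w4.png",d["img"][...,::-1])
print(proj(d,[[582,208,108]]))
H=hsv(d); m=(H[...,2]<75); m[250:]=0
for c in comps(m,300):
    (u,v),r=cv2.minEnclosingCircle(c); print(u,v,r,cv2.boundingRect(c),[plane(d,[[u,v]],z)[0] for z in (75,108)], d["fx"])
E
```

```text
t: 12.42
ee_pos: [593.6, 143.1, 257.1]
orientation: [-2.012, -2.41, 0.005]
ft_force: [0.9, 0.6, -0.1]
width: 79.7
grasp_force: 0.0
t 12.7 ee [594.4 141.8 257.9] yang 10.3 tilt [-0. -0. -1.] q6 0.03 shift [ 67.4   0.1 165.9] rz -0.001
[[321.5 111.9]]
322.0 216.90625 16.592906951904297 (306, 208, 32, 17) [array([600.9, 108.1,  75. ]), array([598.9, 118.5, 108. ])] 347.4458176696849
319.8155822753906 110.50409698486328 26.777435302734375 (294, 84, 52, 54) [array([580.4, 208.5,  75. ]), array([580.4, 208.9, 108. ])] 347.4458176696849
```

View pics/w4.png

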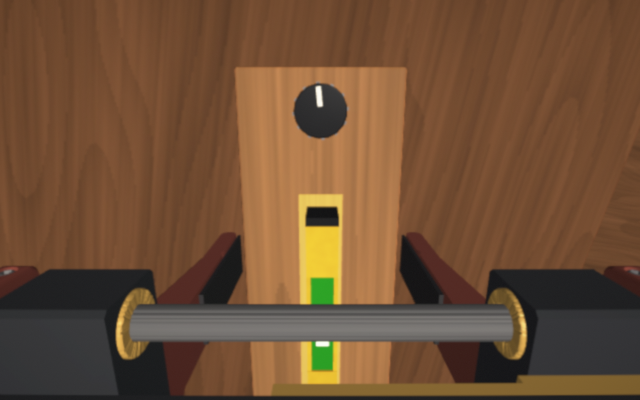

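The knob is at pixel (320,110), which gives world (580.5,208.8); its pointer is up-image. The centre and 46 mm size match the prediction. I'll move over it, descend and grip.

```bash
python3 jog.py '[[34,-1,0,0,0,0],[34,-1,0,0,0,0],[0,0,40,0,0,0],[0,0,40,0,0,0],[0,0,40,0,0,0]]'
python3 jog.py '[[0,0,27,0,0,0],[0,0,12,0,0,0],[0,0,0,0,0,0],[0,0,0,0,0,0],[0,0,0,0,0,0]]'
python3 - <<'E'
from h import *
delta([580.5,208.8,90],10.4)
E
```

```text
t: 13.13
ee_pos: [581.5, 208.3, 138.5]
orientation: [2.012, 2.411, 0.003]
ft_force: [0.7, -0.3, -1.1]
width: 79.9
grasp_force: 0.0
t: 13.55
ee_pos: [582.5, 208.8, 102.1]
orientation: [2.013, 2.41, 0.004]
ft_force: [0.4, -0.1, 0.5]
width: 80.1
grasp_force: 0.0
t 13.6 ee [582.5 208.8 102.1] yang 10.3 tilt [ 0.003  0.001 -1.   ] q6 0.15 shift [ 0.4 -2.  12.1] rz -0.002
```

```bash
python3 jog.py '[[0,-2,8,0,0,0],[0,0,4,0,0,0],[0,0,0,0,0,0]]'
python3 jog.py '[[0,0,0,0,0,0],[0,0,0,0,0,0],[0,0,0,0,0,0],[0,0,0,0,0,0],[0,0,0,0,0,0]]' 20
python3 jog.py '[[0,0,0,0,0,0],[0,0,0,0,0,0],[0,0,0,0,0,0]]'
python3 - <<'E'
from h import *
delta([580.5,208.8,90],10.4)
E
```

```text
t: 13.8
ee_pos: [578.7, 208.3, 88.3]
orientation: [2.013, 2.412, 0.0]
ft_force: [0.0, -0.6, 0.2]
width: 80.1
grasp_force: 0.0
t: 14.22
ee_pos: [579.1, 208.5, 88.4]
orientation: [2.013, 2.412, 0.0]
ft_force: [2.4, 0.1, 0.4]
width: 50.2
grasp_force: 2.1
t: 14.47
ee_pos: [581.0, 208.9, 88.6]
orientation: [2.011, 2.41, 0.006]
ft_force: [6.7, 0.4, -3.5]
width: 45.4
grasp_force: 30.0
t 14.5 ee [581.  208.9  88.6] yang 10.3 tilt [ 0.004  0.001 -1.   ] q6 0.15 shift [ 0.  -0.5 -1.4] rz -0.001
```

```bash
python3 jog.py '[[0,1,-0.3,0,0,0.12],[0,0,-0.4,0,0,0.12],[0,0,-0.4,0,0,0.12],[0,0,-0.4,0,0,0.12],[0,0,-0.4,0,0,0.12]]'
python3 jog.py '[[0,0,-0.4,0,0,0.12],[0,0,-0.4,0,0,0.12],[0,0,-0.4,0,0,0.12],[0,0,-0.4,0,0,0.12],[0,0,-0.4,0,0,0.12]]'
python3 jog.py '[[0,0,-0.4,0,0,0.12],[0,0,-0.4,0,0,0.12],[0,0,-0.4,0,0,0.12],[0,0,-0.3,0,0,0.1],[0,0,0,0,0,0]]'
python3 - <<'E'
from h import *
delta([580.5,208.8,90],10.4)
for n in("top","scene"):
    d=ctrl.get_image(n); u,v=proj(d,[[618,12,110]])[0]; u,v=int(u),int(v)
    cv2.imwrite(f"pics/{n}1.png",cv2.resize(d["img"][v-40:v+40,u-40:u+40,::-1],(400,400),interpolation=cv2.INTER_CUBIC))
E
cd pics; python3 -c "
import cv2,numpy as np
cv2.imwrite('both1.png',np.hstack([cv2.imread('top1.png'),cv2.imread('scene1.png')]))"
```

```text
t: 14.88
ee_pos: [581.7, 208.7, 90.5]
orientation: [2.639, 1.702, 0.005]
ft_force: [6.8, -1.8, -3.1]
width: 45.6
grasp_force: 30.0
t: 15.3
ee_pos: [582.0, 208.2, 92.4]
orientation: [3.024, 0.846, 0.006]
ft_force: [6.6, -4.1, -4.0]
width: 45.6
grasp_force: 30.0
t: 15.72
ee_pos: [582.2, 207.7, 93.9]
orientation: [3.138, 0.135, 0.007]
ft_force: [7.6, -6.4, -4.1]
width: 45.4
grasp_force: 30.0
t 15.7 ee [582.2 207.7  93.9] yang -85.1 tilt [ 0.004 -0.001 -1.   ] q6 1.81 shift [-1.6 -1.3  3.9] rz -1.667
```

View pics/both1.png

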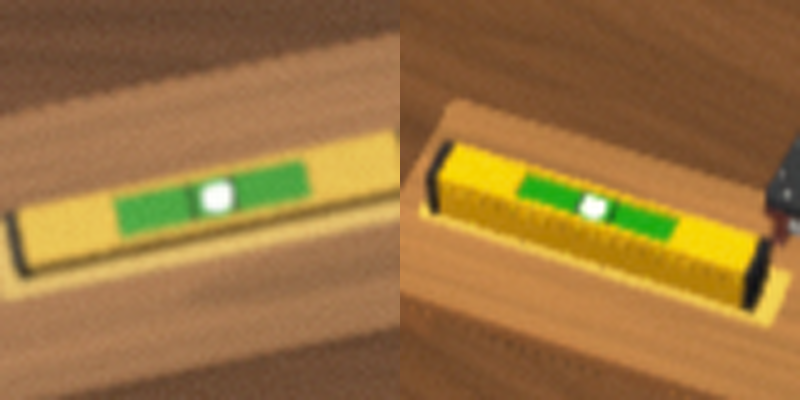

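The bubble is nearly centred: (217,196) against the vial's (213,198) in the top crop, and about central in the scene crop. I'll let it settle, release the knob, and measure with the wrist camera.

```bash
python3 jog.py '[[0,0,0,0,0,0],[0,0,0,0,0,0],[0,0,0,0,0,0],[0,0,0,0,0,0],[0,0,0,0,0,0]]' 64 >/dev/null
python3 jog.py '[[0,0,-5,0,0,0],[0,0,-40,0,0,0],[0,0,-40,0,0,0],[0,0,-40,0,0,0],[0,0,-40,0,0,0]]'
python3 - <<'E'
from h import *
delta([551,10,258],-85)
E
```

```text
t: 16.65
ee_pos: [579.4, 208.6, 260.7]
orientation: [3.138, 0.143, -0.001]
ft_force: [0.4, -0.0, -0.9]
width: 64.2
grasp_force: 0.0
t 16.6 ee [579.4 208.6 260.7] yang -84.8 tilt [-0. -0. -1.] q6 1.81 shift [-46.4 195.2   2.8] rz 0.004
```

```bash
python3 jog.py '[[-9,39,0,0,0,0],[-9,39,0,0,0,0],[-9,39,0,0,0,0],[-9,39,0,0,0,0],[-9,39,0,0,0,0]]'>/dev/null
python3 jog.py '[[0,0,0,0,0,0],[0,0,0,0,0,0],[0,0,0,0,0,0],[0,0,0,0,0,0],[0,0,0,0,0,0]]'
cat > b.py <<'E'
import sys; from h import *
np.set_printoptions(precision=2,suppress=True)
ax=np.array([-.179,.984])
def bub(n,off=None):
    d=ctrl.get_image(n); H=hsv(d); u,v=proj(d,[[618,12,110]])[0].astype(int)
    w=np.zeros(H.shape[:2],bool); s=140 if n=="wrist" else 35; w[max(0,v-s):v+s,max(0,u-s):u+s]=1
    g=(H[...,0]>40)&(H[...,0]<80)&(H[...,1]>120)&(H[...,2]>50)&w
    c=np.vstack(comps(g,8)); hull=cv2.convexHull(c); r=cv2.minAreaRect(c)
    hm=np.zeros(H.shape[:2],np.uint8); cv2.fillPoly(hm,[hull],1)
    wh=(hm>0)&(H[...,1]<90)&(H[...,2]>150); q=np.argwhere(wh)[:,::-1].astype(float)
    wt=(255.-H[...,1][wh]); B=(q*wt[:,None]).sum(0)/wt.sum()
    bx=plane(d,cv2.boxPoints(r),110)[:,:2]; C=plane(d,[r[0]],110)[0,:2]; P=plane(d,[B],110)[0,:2]
    p=(bx-C)@ax
    bl=(hm>0)&(H[...,2]<60); qb=np.argwhere(bl)[:,::-1]; s=np.sort((plane(d,qb.astype(float),110)[:,:2]-C)@ax) if len(qb) else []
    print(n,"centre",C,"half",p,"bubble to knob %.2f mm, px %s n %d"%((P-C)@ax,B,len(q)),"lines",(s[s<(P-C)@ax].mean(),s[s>(P-C)@ax].mean()) if len(s) else "")
    return d
for n in sys.argv[1:]: d=bub(n)
E
python3 b.py wrist top scene
python3 - <<'E'
from h import *
d=ctrl.get_image("wrist"); cv2.imwrite("pics/w5.png",d["img"][...,::-1])
E
```

```text
t: 17.48
ee_pos: [553.0, 11.7, 258.7]
orientation: [-3.138, -0.146, -0.0]
ft_force: [-0.4, 0.2, -0.2]
width: 64.3
grasp_force: 0.0
wrist centre [619.05   8.12] half [ 51.61 -50.85 -52.18  52.21] bubble to knob 0.27 mm, px [332.56 113.27] n 301 lines Traceback (most recent call last):
  File "b.py", line 17, in <module>
    for n in sys.argv[1:]: d=bub(n)
                             ~~~^^^
  File "b.py", line 8, in bub
    c=np.vstack(comps(g,8)); hull=cv2.convexHull(c); r=cv2.minAreaRect(c)
    return _nx.concatenate(arrs, 0, dtype=dtype, casting=casting)
           ~~~~~~~~~~~~~~~^^^^^^^^^^^^^^^^^^^^^^^^^^^^^^^^^^^^^^^
ValueError: need at least one array to concatenate
```

View pics/w5.png

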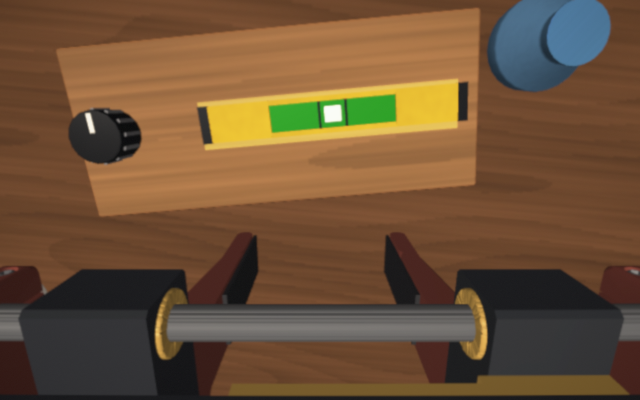

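The wrist view shows the bubble at (333,113), midway between the lines at cols 320 and 347, with 0.3 mm measured offset. The level lies inside the strip at both ends. Next I'll close the fingers and press about 65 mm from the middle, on the side away from the knob, so the vial stays visible.

```bash
python3 - <<'E'
from h import *
delta([630,-56,127],-79.6)
E
python3 jog.py '[[20,18,0,0,0,-0.04],[20,18,0,0,0,-0.04],[20,17,0,0,0,0],[20,17,0,0,0,0],[0,0,0,0,0,0]]' 0
python3 jog.py '[[0,0,30,0,0,0],[0,0,30,0,0,0],[0,0,25,0,0,0],[0,0,15,0,0,0],[0,0,0,0,0,0]]'
python3 jog.py '[[0,0,0,0,0,0],[0,0,0,0,0,0]]'
python3 - <<'E'
from h import *
delta([630,-56,127],-79.6)
E
```

```text
t 17.6 ee [552.9  11.4 258.5] yang -84.7 tilt [-0.  0. -1.] q6 1.48 shift [ 70.6  74.2 131.5] rz -0.089
t: 18.05
ee_pos: [645.2, -49.2, 258.5]
orientation: [3.129, 0.267, 0.004]
ft_force: [0.1, 1.1, 0.1]
width: 33.9
grasp_force: 0.0
t: 18.47
ee_pos: [638.8, -46.7, 154.6]
orientation: [-3.129, -0.269, 0.011]
ft_force: [-0.6, 1.1, -0.6]
width: 2.0
grasp_force: 0.0
t: 18.63
ee_pos: [642.3, -47.3, 159.8]
orientation: [3.13, 0.269, 0.002]
ft_force: [-0.1, -0.5, 0.4]
width: 0.5
grasp_force: 0.0
t 18.6 ee [642.3 -47.3 159.8] yang -80.2 tilt [ 0.001 -0.    -1.   ] q6 1.31 shift [-13.7   6.4  32.8] rz -0.010
```

```bash
python3 jog.py '[[-13.5,6.5,15,0,0,0],[0,0,8,0,0,0],[0,0,0,0,0,0],[0,0,0,0,0,0],[0,0,0,0,0,0]]'
python3 jog.py '[[0,0,3,0,0,0],[0,0,0,0,0,0],[0,0,0,0,0,0],[0,0,0,0,0,0]]' | grep -E "ee|ft"
python3 jog.py '[[0,0,3,0,0,0],[0,0,0,0,0,0],[0,0,0,0,0,0],[0,0,0,0,0,0]]' | grep -E "ee|ft"
```

```text
t: 19.05
ee_pos: [630.5, -56.3, 136.7]
orientation: [3.13, 0.268, 0.003]
ft_force: [0.0, -0.8, 0.6]
width: 0.7
grasp_force: 0.0
ee_pos: [629.7, -56.3, 132.8]
ft_force: [-0.3, -1.0, -0.4]
ee_pos: [629.4, -56.4, 129.5]
ft_force: [0.4, 1.3, -0.4]
```

```bash
python3 jog.py '[[0,0,1,0,0,0],[0,0,0,0,0,0],[0,0,0,0,0,0],[0,0,0,0,0,0]]' | grep -E "ee|ft"
python3 jog.py '[[0,0,0.7,0,0,0],[0,0,0,0,0,0],[0,0,0,0,0,0],[0,0,0,0,0,0]]' | grep -E "ee|ft"
python3 jog.py '[[0,0,0.4,0,0,0],[0,0,0,0,0,0],[0,0,0,0,0,0],[0,0,0,0,0,0]]' | grep -E "ee|ft"
```

```text
ee_pos: [629.5, -56.5, 128.6]
ft_force: [-0.2, 0.8, 0.3]
ee_pos: [629.5, -56.4, 127.9]
ft_force: [-0.2, -0.3, 0.2]
ee_pos: [629.5, -56.4, 127.5]
ft_force: [-0.6, -0.8, 1.0]
```

```bash
python3 jog.py '[[0,0,0.4,0,0,0],[0,0,0,0,0,0],[0,0,0,0,0,0],[0,0,0,0,0,0]]' | grep -E "ee|ft"
python3 jog.py '[[0,0,0.3,0,0,0],[0,0,0,0,0,0],[0,0,0,0,0,0],[0,0,0,0,0,0]]' | grep -E "ee|ft"
```

```text
ee_pos: [629.6, -56.5, 127.4]
ft_force: [-1.6, 0.2, 3.1]
ee_pos: [629.6, -56.4, 127.4]
ft_force: [-1.2, 0.4, 5.6]
```

```bash
python3 jog.py '[[0,0,0.5,0,0,0],[0,0,0,0,0,0],[0,0,0,0,0,0],[0,0,0,0,0,0],[0,0,0,0,0,0]]' | grep -E "ee|ft"
python3 jog.py '[[0,0,0,0,0,0],[0,0,0,0,0,0],[0,0,0,0,0,0],[0,0,0,0,0,0],[0,0,0,0,0,0]]' | grep -E "t:|ee|ft"
python3 jog.py '[[0,0,0,0,0,0],[0,0,0,0,0,0],[0,0,0,0,0,0],[0,0,0,0,0,0],[0,0,0,0,0,0]]' | grep -E "t:|ee|ft"
python3 b.py scene
python3 - <<'E'
from h import *
for i,n in enumerate(("scene","wrist")):
    d=ctrl.get_image(n); print(n,ctrl.get_obs()["ft_force"])
    if n=="scene":
        u,v=proj(d,[[618,12,110]])[0].astype(int); a=cv2.resize(d["img"][v-35:v+35,u-55:u+55,::-1],(800,509),interpolation=cv2.INTER_CUBIC); cv2.imwrite("pics/fin.png",a)
E
```

```text
ee_pos: [629.6, -56.4, 127.3]
ft_force: [-3.8, 0.0, 10.4]
t: 22.22
ee_pos: [629.6, -56.4, 127.3]
ft_force: [-3.6, 0.6, 10.4]
t: 22.63
ee_pos: [629.6, -56.4, 127.3]
ft_force: [-3.7, 0.3, 9.2]
scene centre [621.3    8.73] half [-48.48 -51.34  48.06  50.12] bubble to knob -0.05 mm, px [311.92 214.21] n 19 lines 
scene [-3.32252103  0.78559108  9.83546726]
wrist [-2.97875418  0.61278362  9.48340615]
```

View pics/fin.png

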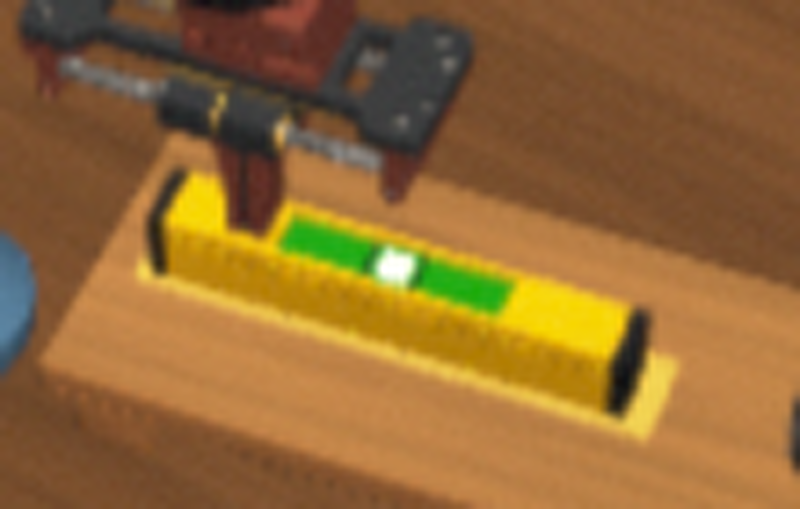

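The crop shows the closed fingers pressing on the level's top at (255,225). The level is flat on the strip and the bubble sits at (395,267), centred in the vial with about 0 mm measured offset. The press is steady at about 10 N, so I'll hand in.

```bash
python3 -c "
from workcell import ctrl
print(ctrl.close_job())"
```

```text
the job is handed in; nothing more can be done
None
```

I've handed the job in at about 23 s of the 72 s allowed: the level lies flat on the strip, the bubble reads centred to within about 0.3 mm, and the arm is still pressing with about 10 N; the verdict itself was not shown.

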